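# Lock the cleaning pot's basket and hold up the nut in the tongs

## Task

Turn the lock ring of the parts-cleaning pot clockwise by one of its ears to its stop, where its painted line stands at the pointer, so that the drain basket cannot come up with the tongs. Then take the spring tongs out of their wooden block, reach into the basket, close the tongs on the square nut and lift it straight up clear of the pot; touch the nut only with the tongs and leave the things lying around alone. Finish while still holding the nut up in the tongs, still, above the pot.

Things in the scene. Friction and masses are not known exactly. Their poses are not given: they have to be found in the camera images.
- pot: Grey round parts-cleaning pot, bolted down. Origin on its upright axis at bench height, z up; on its -x side, towards the robot, an index post with a pointer (81 mm from the axis, top 110 mm high). Body 114 mm across, foot 168 mm. The lock ring's top is 106 mm above the bench; the mouth is at least 94 mm wide.
- lock_ring (a joint): Turn (rad) of the captive dark steel ring round the pot's mouth (142 mm across, knurled, two ears), clockwise from above about the pot's axis: starts at 0 to 0.3 (open, painted dot near the pointer), 1.047 at the stop (locked: painted line at the pointer, three tabs over the basket's lugs). Stays where left; friction 0.2 N m, about 2.5 N at an ear.
- ear_a (a point): Gripping point on the ring's ear at the pot's +y side (left): a radial bar 10 mm thick, 16 mm high, from 71 to 104 mm from the axis, clear all round. The point is mid-bar, 88 mm from the axis, 96 mm above the bench, and moves with the ring.
- ear_b (a point): The same on the other ear, at the -y side of the pot (right).
- basket: Loose aluminium drain basket hanging in the pot by its flange, 94 mm across inside. Origin: centre of its underside; inner floor flat, 4 mm above the origin (12 mm above the bench); flange top 92 mm above the origin. Too deep for a gripper.
- square_nut: plain steel square nut, 33 x 33 x 14 mm, about 50 g, lying flat on the basket's floor within 10 mm of the middle, turned at random. Origin: centre of its underside; x and y square to its sides, z up.
- block: wooden tool block 90 x 120 x 80 mm (x, y, z), fixed; origin: centre of its underside. The tongs stand in its long slot, 22 x 80 mm and 68 mm deep (floor 12 mm above the bench), which runs along y at x = -12 mm.
- tongs: Spring tongs, steel, 160 mm long, 120 g, upright, jaws down in the block's slot. Origin: midway between the jaw tips at their ends when open (2 mm above the ends when closed on the nut); z up to the pivot at 153 mm, top of the head at 160 mm. The 16 mm wide arms stand apart along y and close in y when squeezed. Jaws 18 mm wide (x), 24 mm high, gap 57 mm open, 70 mm over their backs.
- tongs_grip (a point): Point on the tongs' axis 123 mm above their origin, midway between the black rubber sleeves (18 mm wide, z 101 to 137 mm): the gripper's pads belong here, from above. Over the sleeves: 55 mm open (58 at the lower end), 51 mm with the jaws on the nut. A spring pushes the arms open with 5 to 10 N at the sleeves: a gripper closed 1 to 2 mm past touching carries the tongs, jaws still open.
- tongs_left (a joint): Angle (rad) by which each arm of the tongs has closed: 0 open, 0.08 with the jaws parallel on the nut's flats (33 mm gap), 0.15 fully shut; both arms move alike. 1 mm of squeeze at the sleeves closes the jaw gap by 3 to 5 mm; squeeze with 40 to 60 N to hold the nut.
- pulley_wheel: brass pulley wheel 67 mm across, 19 mm high, lying near the work; bystander. Origin: centre of its underside.
- iron_wedge: iron wedge 37 x 93 x 33 mm on the bench at the left; bystander. Origin: centre of its underside.
- long_bolt: long square-head bolt 26 x 188 x 26 mm on the bench at the right; bystander. Origin: centre of its underside.

How it is judged:
By the outcome, as a careful person would: the job done as asked, in the order asked, and still so for the second after the job is handed in, while the arm keeps its last pose, push and grip.
It also fails if it takes over 61 s, if anything falls off the work surface, if the arm or the gripper's body presses on something with over 40 N, if the wrist force passes 120 N, or if a joint passes its speed limit or range.

## Robot

A 6-joint arm with a two-finger parallel gripper is mounted at the origin on a cart in front of the work surface, level with it; the furniture and walls round the work are solid. World frame = base frame: x ahead of the robot, y to its left, z up, the work surface at z = 0. Lengths are in mm, angles in rad, forces in N, time in s.
With the tool pointing down it reaches from about 375 to 750 mm from the base axis. Payload 9 kg.
Tool frame: the origin (TCP) lies midway between the tips of the shut fingers; the grasp point (between the pads) lies behind it (r.tcp_to_grasp is the z of the grasp point in the tool frame, in mm); z points along the fingers, y is the line along which they close (so a half turn about z gives the same grasp; the last joint's range is limited). The gripper opens to 85 mm and grips with 20 to 120 N. Pads are 22 mm wide; open, the fingers measure 114 mm over their backs; the gripper's body (76 mm by 85 mm) begins 54 mm behind the grasp point. The pads swing forward as they close: fully open they stand 13 mm farther back than shut.
Start: joints at [-1.536, 0.104, 0.097, 1.564, 0, 1.353], TCP at [150.078, -580.959, 231.331] pointing down, gripper open.
Joint ranges: [-2.99, 2.99], [-0.84, 1.86], [-1.1, 1.16], [-1.84, 2.11], [-1.51, 1.56], [-3.14, 3.14]. Speed limits (rad/s): [2.22, 2.22, 2.57, 3.14, 3.14, 3.14].

## Interface

Orientations are given as [roll, pitch, yaw] about the fixed x, y, z axes, in that order (R = Rz(yaw) Ry(pitch) Rx(roll)).
In Python, from workcell import observe, vision, job, r gives the robot as it stands. The module is installed in compiled form; this text tells all that it offers.
- The arm moves only by the tool carry_out, never from a script. Its arguments are lists of equal length, an entry for each row: "slide": the shift along the tool's x, y, z in cm, a list of three; "twist": the turn about the tool's z in rad. In form: {"slide": [[x, y, z], ...], "twist": [twist, ...]}. A call has 1 to 10 rows; each row shifts and turns the commanded pose from where the row before left it, along the tool's axes as they then stand; what a row does not reach is not made up. A row lasts 1/10 s, in which the tool goes at most 50 mm and 8.59 degrees, less where a joint would pass 70% of its speed; a pose out of reach is approached as far as the arm can. A call with a gripper value outside its range is refused whole. "grip" is the opening in per cent of the stroke, from 0 (shut) to 100 (fully open), set as the call begins (left out, the last holds). The fingers move at their own pace and stop on an object; "grip_force" is the grip in N (left out, the last holds). Time passes only in rows, so rows that do not move let the fingers close. It gives the time, the measured TCP pose, the force, the opening and the grip force at its end, in the units of the state.
- observe(): the state, without advancing time (a new reading comes with each control period).
- vision.grab_frame(name): name is "scene" or "side" or "wrist"; returns a dict with "frame" (420x560x3 uint8, blue, green, red), "vfov" (degrees; the focal length in pixels is half the picture's height over the tangent of half this angle, whatever the lens; pixels are square), "cx", "cy" (the principal point, pixels), "D" ([k1, k2, p1, p2, k3] as OpenCV has them; the pictures are not rectified), "R" (3x3) and "t" (3): a world point X has camera coordinates R X + t. Camera axes: x right, y down, z forward; pixel columns grow to the right and rows downward; lengths in mm; the calibration is good to about 2 mm. A picture is of the moment at which its call begins. There is no depth.
- job.job_done(): hands the job in; it is judged then, once.
The state is a dict: "time": time; "qpos": joint angles; "qd": joint speeds; "joint_efforts": joint torques, N m; "tcp_pos": TCP position; "tcp_rot": TCP orientation; "contact_force": force on the tool from outside, world axes, zero at the start; "ft_torque": the same for the moment, N m; "width": opening from 0.0 (shut) to 1.0 (fully open); "gripper_force": force on a finger pad.
Only numpy, scipy, OpenCV 4.12 (cv2) and the standard library are available. Lean on these libraries where they do the work, as an engineer would, in place of code of your own. Each camera call takes 0.05 s, during which the arm holds its last target. There are 200 camera calls.

## Working session

There is one attempt and no reset: what is moved stays moved. The work goes in short steps, Python scripts to look and compute and a tool call to move; the robot and the scene stay as the last step left them, time stands still between calls to the robot, and variables do not carry over. Pictures are saved under pics/ and viewed, at most 10 in all, crops included, and the job is handed in when it is done.

Besides the shell and the picture viewer there is one more tool, called after "Call:" by a JSON object that holds its "op" and its "data". carry_out: Moves the arm, as the interface text tells. Its arguments: {"type":"object","properties":{"slide":{"type":"array"},"twist":{"type":"array"},"grip":{"type":"number"},"grip_force":{"type":"number"}},"required":["slide","twist"]}

```bash
mkdir -p pics; cat > h.py <<'E'
import numpy as np, cv2
from scipy.spatial.transform import Rotation as Ro
from workcell import observe, vision, job, r
def grab(name,fn=None):
    f=vision.grab_frame(name)
    if fn: cv2.imwrite('pics/'+fn,f['frame'])
    fl=f['frame'].shape[0]/2/np.tan(np.radians(f['vfov'])/2)
    f['K']=np.array([[fl,0,f['cx']],[0,fl,f['cy']],[0,0,1.]]); f['R']=np.array(f['R']);f['t']=np.array(f['t']).ravel();f['D']=np.array(f['D'],float)
    return f
def ray(f,px):
    p=cv2.undistortPoints(np.array([[px]],float),f['K'],f['D'])[0,0]
    return -f['R'].T@f['t'], f['R'].T@np.array([p[0],p[1],1])
def onz(f,px,z):
    c,d=ray(f,px); return c+d*(z-c[2])/d[2]
def proj(f,P):
    return cv2.projectPoints(np.array(P,float).reshape(-1,3),cv2.Rodrigues(f['R'])[0],f['t'],f['K'],f['D'])[0][:,0]
E
python3 - <<'E'
from h import *
import pickle
S={}
for n in ('scene','side','wrist'):
    S[n]=grab(n,n+'0.png'); f=S[n]; print(n,-f['R'].T@f['t'],f['R'][2],f['vfov'],f['D'])
pickle.dump(S,open('s0.pkl','wb'))
cv2.imwrite('pics/a.png',cv2.resize(S['scene']['frame'],(800,600)))
cv2.imwrite('pics/b.png',cv2.resize(S['side']['frame'],(800,600)))
o=observe();print(o);print(r.tcp_to_grasp)
E
```

```text
scene [-23.45510857 702.96753852 848.69326326] [ 0.47088665 -0.60385659 -0.64313527] 55.33395334824756 [-0.10428538  0.          0.          0.          0.        ]
side [ -41.32359375 -872.6330023   534.27627102] [ 0.49487598  0.78387444 -0.37501817] 53.04522593136507 [-0.09903787  0.          0.          0.          0.        ]
wrist [ 232.40383271 -559.56039193  373.33702491] [-0.31754899 -0.08192423 -0.94469628] 58.8860397911583 [-0.02861893  0.          0.          0.          0.        ]
{'time': 0.15, 'qpos': array([-1.53568088e+00,  1.04553624e-01,  9.67077827e-02,  1.56391117e+00,
       -2.66868509e-05,  1.35309192e+00]), 'qd': array([-7.26538755e-05, -2.14287361e-03,  3.63266696e-03,  3.49455063e-04,
       -1.81598601e-03, -4.23717060e-04]), 'joint_efforts': array([ 2.64922557e-03, -5.57357740e+01,  5.04005492e+01,  1.26101568e-02,
       -2.97496663e-04, -1.46914596e-05]), 'tcp_pos': array([ 150.07124076, -580.68482418,  230.73889546]), 'tcp_rot': array([-3.14064888e+00, -1.81439507e-04,  2.52819786e-01]), 'contact_force': array([0.43045497, 0.00524445, 0.78890111]), 'ft_torque': array([-0.05802083, -0.06101917,  0.03090908]), 'gripper_force': 0.0, 'width': 0.9993559916030798}
-18.700000000000003
```

View pics/a.png

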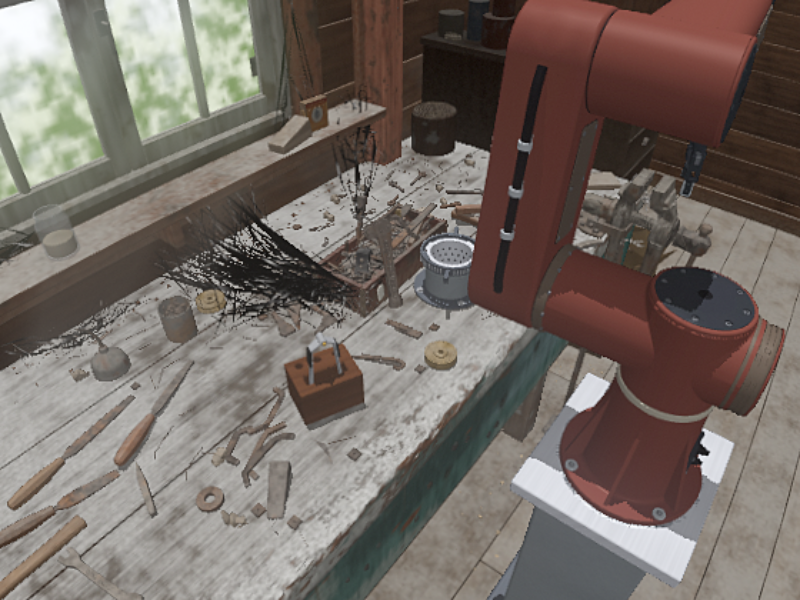

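View pics/b.png

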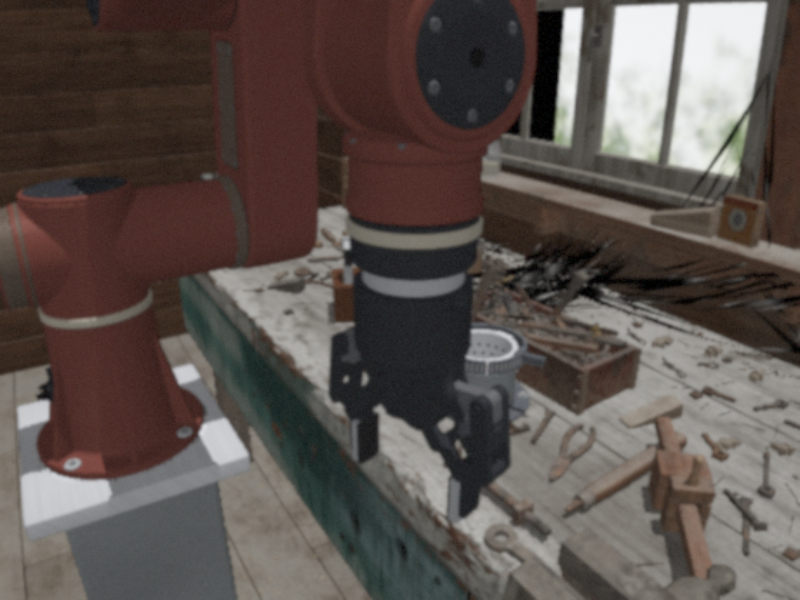

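```bash
python3 - <<'E'
from h import *
import pickle
S=pickle.load(open('s0.pkl','rb'))
f=S['scene']
for n,p,z in (('ringc',(448,245),106),('foot',(444,296),0),('tongtop',(320,345),165),('blockc',(325,372),80),('blk1',(366,400),0),('blk2',(306,428),0),('pulley',(440,352),19),('blk TL',(285,375),80),('TR',(345,345),80),('BR',(363,375),80),('BL',(300,392),80),('beam',(395,300),0),('brush',(300,330),50)):
    print(n,onz(f,np.array(p)*.7,z).round())
f=S['side']; print(onz(f,np.array((492,348))*.7,106).round())
E
```

```text
ringc [ 543. -219.  106.]
foot [ 515. -172.    0.]
tongtop [503. 236. 165.]
blockc [513. 223.  80.]
blk1 [457. 177.   0.]
blk2 [500. 296.   0.]
pulley [409.  -0.  19.]
blk TL [564. 273.  80.]
TR [531. 148.  80.]
BR [454. 185.  80.]
BL [514. 285.  80.]
beam [596. -91.   0.]
brush [654. 151.  50.]
[ 524. -243.  106.]
```

Call:
{"op": "carry_out", "data": {"slide": [[4,-2.2,-0.4],[4,-2.2,-0.4],[4,-2.2,-0.4],[4,-2.2,-0.4],[4,-2.2,-0.4],[4,-2.2,-0.4],[4,-2.2,0],[4,-2.2,0],[4,-2.2,0],[4,-2.2,0]], "twist": [0,0,0,0,0,0,0,0,0,0]}}

```text
time: 1.15
tcp_pos: [483.4, -266.3, 255.2]
tcp_rot: [3.141, 0.0, 0.253]
contact_force: [0.0, -0.9, -0.9]
width: 1.001
gripper_force: 0.0
```

Call:
{"op": "carry_out", "data": {"slide": [[4,-2.2,0],[2.9,-1.5,0],[0,0,0],[0,0,0]], "twist": [0,0,0,0]}}

```text
time: 1.55
tcp_pos: [540.0, -214.3, 254.9]
tcp_rot: [-3.141, 0.001, 0.254]
contact_force: [0.0, 0.0, -0.5]
width: 0.995
gripper_force: 0.0
```

```bash
python3 - <<'E'
from h import *
import pickle
S={n:grab(n,n+'1.png') for n in ('scene','side','wrist')}
pickle.dump(S,open('s1.pkl','wb'))
cv2.imwrite('pics/c.png',cv2.resize(S['wrist']['frame'],(800,600)))
o=observe();print(o['time'],o['tcp_pos'],o['tcp_rot'],o['qpos'])
E
```

```text
1.7 [ 539.26582891 -215.63450767  255.253178  ] [3.14147612e+00 2.99985645e-04 2.51550876e-01] [-6.05271954e-01  5.21765775e-02  8.64039829e-02  1.60513210e+00
 -3.03029485e-04  2.28476982e+00]
```

View pics/c.png

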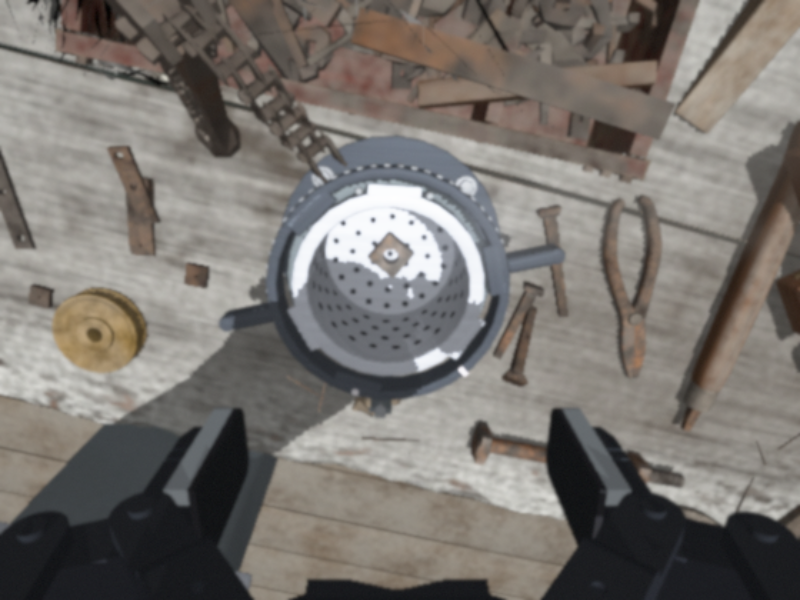

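```bash
python3 - <<'E'
from h import *
import pickle
S=pickle.load(open('s1.pkl','rb'))
f=S['wrist']
L=onz(f,np.array((222,321))*.7,102);R=onz(f,np.array((564,254))*.7,102)
print(L,R,np.linalg.norm(L-R),(L+R)/2, np.degrees(np.arctan2(*(L-R)[1::-1])))
for p,z in (((380,408),110),((267,290),106),((508,280),106),((390,254),26)): print(p,onz(f,np.array(p)*.7,z))
c=(L+R)/2
im=cv2.resize(f['frame'],None,fx=2,fy=2)
for rad,z,col in ((71,106,(0,255,0)),(71,92,(0,200,255)),(84,0,(255,0,255)),(47,106,(255,255,0))):
    a=np.linspace(0,2*np.pi,90); P=np.c_[c[0]+rad*np.cos(a),c[1]+rad*np.sin(a),a*0+z]
    for q in proj(f,P)*2: cv2.circle(im,tuple(int(v) for v in q),1,col,-1)
cv2.imwrite('pics/d.png',im[160:640,240:880][:, :])
E
```

```text
[ 484.45032726 -121.92975025  102.        ] [ 574.31145154 -305.75163814  102.        ] 204.61062563311663 [ 529.3808894  -213.84069419  102.        ] 116.05164521418035
(380, 408) [ 455.27020296 -226.77309385  110.        ]
(267, 290) [ 511.94961566 -145.42682085  106.        ]
(508, 280) [ 552.40715564 -278.32781258  106.        ]
(390, 254) [ 530.74229668 -213.05782822   26.        ]
```

View pics/d.png

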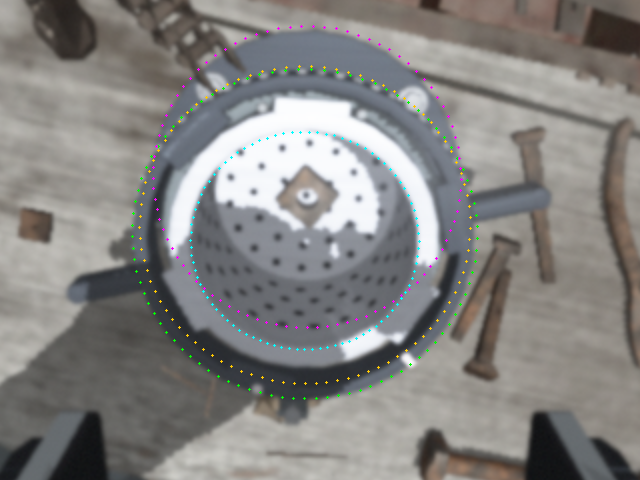

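```bash
python3 - <<'E'
from h import *
import pickle
S=pickle.load(open('s1.pkl','rb'))
f=S['wrist'];c=np.array([529.4,-213.8])
for n,p,z in (('line',(408,358),106),('dot',(257,388),106),('post',(290,408),110)):
    q=onz(f,(np.array(p)+[240,160])/2,z)[:2]-c; print(n,np.degrees(np.arctan2(q[1],q[0])),np.hypot(*q))
# nut
g=f['frame']; 
for n in ((304,163),(340,190),(305,228),(274,196)):
    print(onz(f,(np.array(n)+[240,160])/2,26).round(1))
im=S['scene']['frame'][215:310,185:270]; cv2.imwrite('pics/e.png',cv2.resize(im,None,fx=6,fy=6,interpolation=cv2.INTER_CUBIC))
E
```

```text
line -124.36517508604568 67.81820197984507
dot 176.40518994831424 69.10216028440388
post -170.84044083122993 73.7308891986501
[ 546.9 -207.9   26. ]
[ 537.9 -229.2   26. ]
[ 513.8 -216.8   26. ]
[ 526.4 -197.2   26. ]
```

Call:
{"op": "carry_out", "data": {"slide": [[0.4,4.1,0],[0.45,4.1,0],[0,0,1],[0,0,1],[0,0,1],[0,0,1],[0,0,1],[0,0,1],[0,0,1],[0,0,1]], "twist": [0,0,-0.148,-0.148,-0.148,-0.148,-0.148,-0.148,-0.148,-0.148], "grip": 60}}

```text
time: 2.7
tcp_pos: [567.7, -293.2, 175.0]
tcp_rot: [3.142, 0.0, 1.441]
contact_force: [-0.3, -0.4, -0.6]
width: 0.597
gripper_force: 0.0
```

Call:
{"op": "carry_out", "data": {"slide": [[0,0,0],[0,0,0],[0,0,0],[0,0,0],[0,0,0]], "twist": [-0.148,-0.148,-0.148,-0.145,0]}}

```text
time: 3.2
tcp_pos: [567.9, -293.1, 175.4]
tcp_rot: [-3.142, 0.0, 2.026]
contact_force: [0.4, 0.9, -0.8]
width: 0.598
gripper_force: 0.0
```

```bash
python3 - <<'E'
from h import *
o=observe();print(o['time'],o['tcp_pos'],o['tcp_rot'],o['qpos'])
c=np.array([529.4,-213.8]);a=np.radians(-63.9);e=np.r_[c+88*np.array([np.cos(a),np.sin(a)]),77.3]
R=Ro.from_euler('xyz',o['tcp_rot']).as_matrix(); print(e, R.T@(e-o['tcp_pos']))
f=grab('wrist');im=f['frame'].copy()
for q in proj(f,[[*e[:2],104],[*e[:2],88],[*c,106]]): cv2.circle(im,tuple(int(v) for v in q),2,(0,255,0),-1)
cv2.imwrite('pics/f.png',im)
E
```

```text
3.2 [ 567.87409491 -293.11975543  175.44773683] [-3.14152934e+00  2.38113636e-04  2.02625362e+00] [-6.80637270e-01  2.19490224e-01  1.22786171e-01  1.47390297e+00
 -1.57700130e-04  4.34701752e-01]
[ 568.11464695 -292.82642667   77.3       ] [ 0.18098477  0.3512712  98.14767448]
```

View pics/f.png

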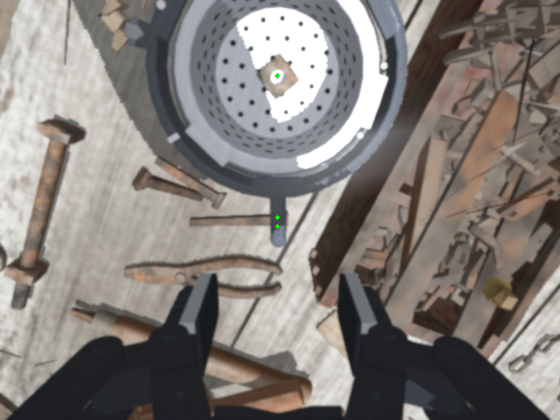

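Call:
{"op": "carry_out", "data": {"slide": [[0,0,3],[0,0,3],[0,0,2.5],[0,0,1.3],[0,0,0],[0,0,0]], "twist": [0,0,0,0,0,0]}}

```text
time: 3.85
tcp_pos: [568.9, -292.6, 78.5]
tcp_rot: [3.141, 0.001, 2.024]
contact_force: [0.4, -0.0, -0.2]
width: 0.603
gripper_force: 0.0
```

Call:
{"op": "carry_out", "data": {"slide": [[0,0,0],[0,0,0],[0,0,0],[0,0,0],[0,0,0],[0,0,0]], "twist": [0,0,0,0,0,0], "grip": 0, "grip_force": 25}}

```text
time: 4.45
tcp_pos: [569.0, -292.6, 78.4]
tcp_rot: [3.141, 0.002, 2.026]
contact_force: [-2.5, -0.4, 6.3]
width: 0.11
gripper_force: 26.3
```

Call:
{"op": "carry_out", "data": {"slide": [[0.03,-0.7,0],[0.03,-0.7,0],[0.03,-0.7,0],[0.03,-0.7,0],[0.03,-0.7,0],[0.03,-0.7,0],[0.03,-0.7,0],[0.03,-0.7,0],[0.03,-0.7,0],[0,0,0]], "twist": [0.08,0.08,0.08,0.08,0.08,0.08,0.08,0.08,0.08,0]}}

```text
time: 5.45
tcp_pos: [505.9, -300.0, 78.4]
tcp_rot: [-3.141, 0.005, 1.302]
contact_force: [-8.8, -8.9, 5.9]
width: 0.108
gripper_force: 26.9
```

Call:
{"op": "carry_out", "data": {"slide": [[0.01,-0.35,0],[0.01,-0.35,0],[0,-0.2,0],[0,0,0]], "twist": [0.04,0.04,0.02,0]}}

```text
time: 5.85
tcp_pos: [498.0, -297.6, 78.5]
tcp_rot: [3.141, 0.005, 1.204]
contact_force: [-6.8, -11.3, 3.8]
width: 0.114
gripper_force: 29.3
```

Call:
{"op": "carry_out", "data": {"slide": [[-0.03,-0.2,0],[-0.03,-0.2,0],[0,0,0]], "twist": [0.02,0.02,0]}}

```text
time: 6.15
tcp_pos: [497.8, -297.5, 78.6]
tcp_rot: [3.132, 0.003, 1.166]
contact_force: [14.9, -15.8, -10.2]
width: 0.114
gripper_force: 47.2
```

```bash
python3 - <<'E'
from h import *
o=observe();R=Ro.from_euler('xyz',o['tcp_rot']).as_matrix();print(o['tcp_pos'],o['tcp_rot'],R.T@o['contact_force'],o['ft_torque'])
f=grab('wrist');S=grab('scene')
im=np.hstack([cv2.resize(f['frame'][0:230,60:410],None,fx=1.6,fy=1.6),]);cv2.imwrite('pics/g.png',im)
E
```

```text
[ 497.80241065 -297.47705783   78.63325608] [3.13231619 0.00338868 1.16551959] [-8.58182733 19.8547541  10.42456308] [-2.95551568 -2.83332881  0.96126331]
```

View pics/g.png

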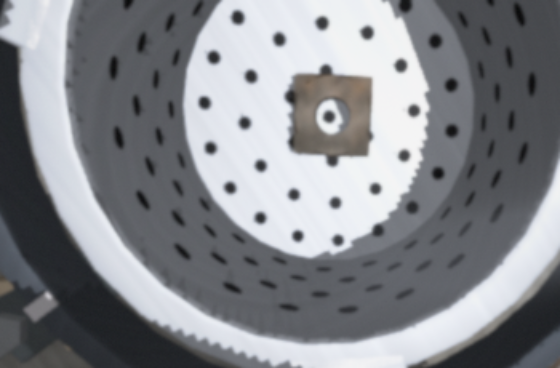

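```bash
python3 - <<'E'
from h import *
f=grab('wrist')
P=[onz(f,np.array(p)/1.6+[60,0],26) for p in ((293,74),(373,78),(368,157),(291,153))]
P=np.array(P);print(P.round(1),P.mean(0)); 
for i in range(4):
    d=P[(i+1)%4]-P[i];print(np.linalg.norm(d),np.degrees(np.arctan2(d[1],d[0])))
E
```

```text
[[ 523.1 -198.2   26. ]
 [ 544.9 -208.7   26. ]
 [ 534.6 -229.4   26. ]
 [ 512.9 -218.7   26. ]] [ 528.87985499 -213.74532339   26.        ]
24.18929182734725 -25.81254030693113
23.0731986796857 -116.33544606299957
24.20523123859137 153.92325078928397
22.961734963027226 63.622882734476214
```

Call:
{"op": "carry_out", "data": {"slide": [[0,0.2,0],[0,0,0],[0,0,0]], "twist": [0,0,0]}}

```text
time: 6.6
tcp_pos: [497.9, -297.5, 78.6]
tcp_rot: [3.137, 0.004, 1.166]
contact_force: [3.9, -10.2, -1.1]
width: 0.115
gripper_force: 47.8
```

Call:
{"op": "carry_out", "data": {"slide": [[0,0,0],[0,0,0],[0,0,0],[0,0,0],[0,0,0]], "twist": [0,0,0,0,0], "grip": 60}}

```text
time: 7.1
tcp_pos: [496.5, -294.7, 77.2]
tcp_rot: [-3.141, -0.0, 1.166]
contact_force: [-0.5, -0.6, 0.3]
width: 0.6
gripper_force: 0.0
```

Call:
{"op": "carry_out", "data": {"slide": [[0,0,-2],[0,0,-4],[0,0,-4.5],[0,0,-4.5],[0,0,-4],[0,0,0]], "twist": [0,0,0,0,0,0]}}

```text
time: 7.7
tcp_pos: [498.1, -296.2, 273.9]
tcp_rot: [3.133, 0.003, 1.166]
contact_force: [0.4, -0.9, 0.8]
width: 0.6
gripper_force: 0.0
```

Call:
{"op": "carry_out", "data": {"slide": [[4.07,-1.68,-0.4],[4.07,-1.68,-0.4],[4.07,-1.68,-0.4],[4.07,-1.68,-0.4],[4.07,-1.68,-0.4],[4.07,-1.68,-0.4],[4.07,-1.68,-0.2],[4.07,-1.68,0],[4.07,-1.68,0],[4.07,-1.68,0]], "twist": [0,0,0,0,0,0,0,0,0,0]}}

```text
time: 8.7
tcp_pos: [502.1, 147.3, 292.7]
tcp_rot: [-3.141, 0.0, 1.166]
contact_force: [0.5, -0.5, 0.1]
width: 0.603
gripper_force: 0.0
```

Call:
{"op": "carry_out", "data": {"slide": [[4.07,-1.68,0],[4.07,-1.68,0],[0,0,0],[0,0,0],[0,0,0],[0,0,0],[0,0,0],[0,0,0]], "twist": [0,0,-0.14,-0.14,-0.14,-0.14,-0.14,-0.14]}}

```text
time: 9.5
tcp_pos: [503.5, 233.6, 292.5]
tcp_rot: [-3.141, -0.0, 2.012]
contact_force: [0.3, 0.2, -0.4]
width: 0.602
gripper_force: 0.0
```

Call:
{"op": "carry_out", "data": {"slide": [[0,0,0],[0,0,0],[0,0,0],[0,0,0],[0,0,0],[0,0,0],[0,0,0],[0,0,0]], "twist": [-0.14,-0.14,-0.14,-0.14,-0.14,-0.09,0,0], "grip": 100}}

```text
time: 10.3
tcp_pos: [503.5, 233.5, 292.8]
tcp_rot: [-3.141, -0.0, 2.793]
contact_force: [0.5, -0.1, -0.1]
width: 1.002
gripper_force: 0.0
```

```bash
python3 - <<'E'
from h import *
import pickle
S={n:grab(n,n+'2.png') for n in ('scene','wrist','side')}
pickle.dump(S,open('s2.pkl','wb'))
cv2.imwrite('pics/i.png',cv2.resize(S['wrist']['frame'],(800,600)))
o=observe();print(o['time'],o['tcp_pos'],o['tcp_rot'],o['qpos'])
E
```

```text
10.45 [503.6436943  233.51281945 293.0845354 ] [-3.14142011e+00 -1.02022740e-04  2.79415200e+00] [ 1.98570502e-01 -9.06353492e-03  9.36375112e-02  1.67367416e+00
 -9.44754196e-05  5.46011157e-01]
```

View pics/i.png

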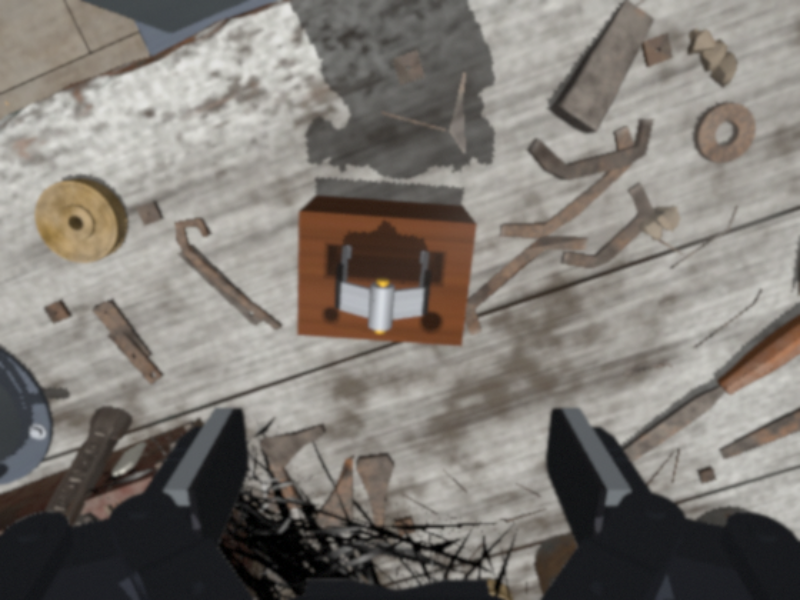

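```bash
python3 - <<'E'
from h import *
import pickle
S=pickle.load(open('s2.pkl','rb'));f=S['wrist'];o=observe()
C=np.array([onz(f,np.array(p)*.7,80) for p in ((300,210),(475,223),(462,345),(298,333))]);print(C.round(1))
print([np.linalg.norm(C[(i+1)%4]-C[i]).round(1) for i in range(4)])
d=(C[1]-C[0])+(C[2]-C[3]);yb=np.degrees(np.arctan2(d[1],d[0]))-90;bc=C.mean(0);print('block',bc,yb)
b=np.radians(yb);print('slot c',bc[:2]-12*np.array([np.cos(b),np.sin(b)]))
p1=onz(f,np.array((383,283))*.7,165);p2=onz(f,np.array((380,332))*.7,165);print('pins',p1,p2,(p1+p2)/2,np.degrees(np.arctan2(*(p2-p1)[1::-1])),np.linalg.norm(p1-p2))
s=[onz(f,np.array(p)*.7,149) for p in ((347,297),(425,303))];print('sleeve tops?',s)
s=[onz(f,np.array(p)*.7,113) for p in ((347,250),(425,255))];print('sleeve bottoms',s,(s[0]+s[1])/2, np.degrees(np.arctan2(*(s[1]-s[0])[1::-1]))-90,np.linalg.norm(s[0]-s[1]))
cv2.imwrite('pics/j.png',cv2.resize(f['frame'][130:260,190:350],(800,650))[:600])
E
```

```text
[[457.  181.4  80. ]
 [505.3 288.8  80. ]
 [587.7 253.4  80. ]
 [538.3 144.7  80. ]]
[np.float64(117.9), np.float64(89.7), np.float64(119.4), np.float64(89.2)]
block [522.05898896 217.08064827  80.        ] -24.330119391399876
slot c [511.12474706 222.02456919]
pins [500.04536819 226.93583314 165.        ] [525.88322751 215.55101699 165.        ] [512.96429785 221.24342507 165.        ] -23.779506566788502 28.23488999308719
sleeve tops? [array([505.33992515, 202.65749446, 149.        ]), array([523.88803312, 243.22161375, 149.        ])]
sleeve bottoms [array([486.83547733, 206.54322102, 113.        ]), array([506.39214502, 251.09903559, 113.        ])] [496.61381117 228.82112831 113.        ] -23.697878676020125 48.65885185449947
```

View pics/j.png

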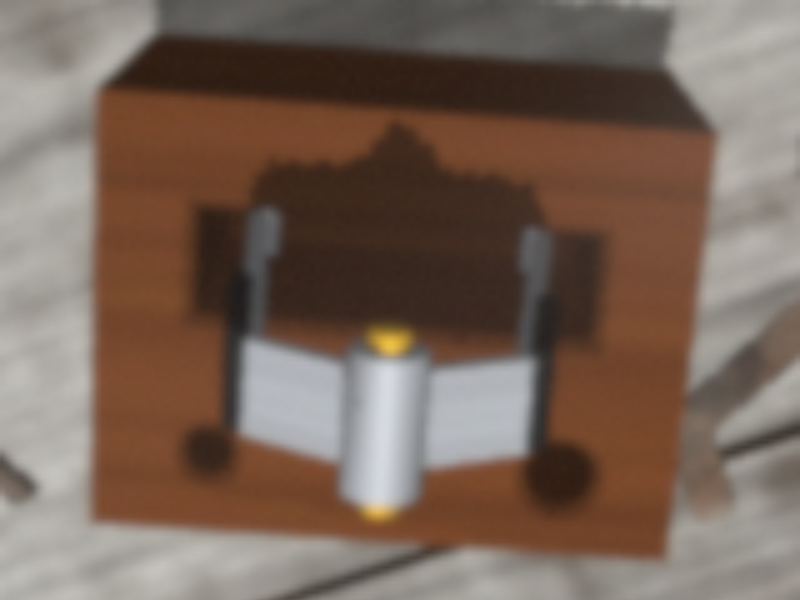

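Call:
{"op": "carry_out", "data": {"slide": [[-1.23,-0.8,2],[0,0,4],[0,0,4],[0,0,3],[0,0,2.5],[0,0,1.5],[0,0,1],[0,0,0],[0,0,0]], "twist": [0.071,0,0,0,0,0,0,0,0]}}

```text
time: 11.35
tcp_pos: [513.2, 221.9, 114.4]
tcp_rot: [3.141, 0.001, 2.725]
contact_force: [-0.2, -0.5, 0.4]
width: 0.998
gripper_force: 0.0
```

Call:
{"op": "carry_out", "data": {"slide": [[0,0,0],[0,0,0],[0,0,0],[0,0,0],[0,0,0],[0,0,0]], "twist": [0,0,0,0,0,0], "grip": 66, "grip_force": 20}}

```text
time: 11.95
tcp_pos: [513.4, 222.3, 114.4]
tcp_rot: [3.14, 0.002, 2.725]
contact_force: [1.0, 2.1, 5.0]
width: 0.659
gripper_force: 9.4
```

Call:
{"op": "carry_out", "data": {"slide": [[0,0,0],[0,0,0],[0,0,0],[0,0,0]], "twist": [0,0,0,0], "grip": 65}}

```text
time: 12.35
tcp_pos: [513.5, 222.2, 114.6]
tcp_rot: [3.14, 0.002, 2.725]
contact_force: [0.5, 1.2, 6.4]
width: 0.657
gripper_force: 12.0
```

```bash
python3 - <<'E'
from h import *
o=observe();print(o['width'],o['gripper_force'],o['contact_force'],o['tcp_pos'])
f=grab('wrist');cv2.imwrite('pics/k.png',cv2.resize(f['frame'][100:420,120:440],(600,600)))
E
```

```text
0.65738399114811 12.005018941126764 [0.45581698 1.20173272 6.35561274] [513.49404739 222.21800364 114.58221131]
```

View pics/k.png

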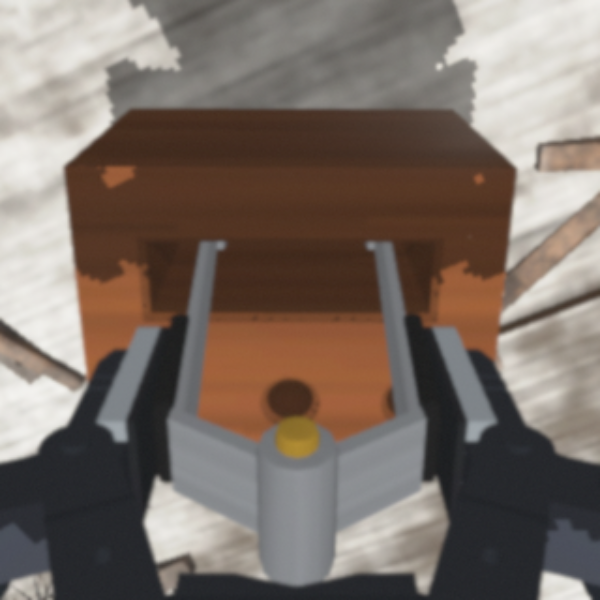

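Call:
{"op": "carry_out", "data": {"slide": [[0,0,-1],[0,0,-2],[0,0,-2.5],[0,0,-3],[0,0,-3],[0,0,-3],[0,0,-1.5],[0,0,0],[0,0,0]], "twist": [0,0,0,0,0,0,0,0,0]}}

```text
time: 13.3
tcp_pos: [512.4, 221.7, 272.7]
tcp_rot: [-3.141, -0.0, 2.725]
contact_force: [0.3, -0.3, -1.7]
width: 0.648
gripper_force: 6.1
```

```bash
python3 - <<'E'
from h import *
o=observe();print(o['time'],o['width'],o['gripper_force'],o['contact_force'],o['tcp_pos'],o['tcp_rot'])
R=Ro.from_euler('xyz',o['tcp_rot']).as_matrix();print(R.T@(np.array([529,-213.8,264])-o['tcp_pos']))
f=grab('scene');w=grab('wrist');cv2.imwrite('pics/l.png',np.hstack([cv2.resize(f['frame'][100:330,150:350],(400,460)),cv2.resize(w['frame'][80:420,130:430],(400,460))]))
E
```

```text
13.3 0.6482025889509184 6.071904698037542 [ 0.3345776  -0.30502044 -1.66465285] [512.39592687 221.69120525 272.67781909] [-3.14092711e+00 -4.44723686e-04  2.72468826e+00]
[-191.5300202  -391.46067781    8.8531762 ]
```

View pics/l.png

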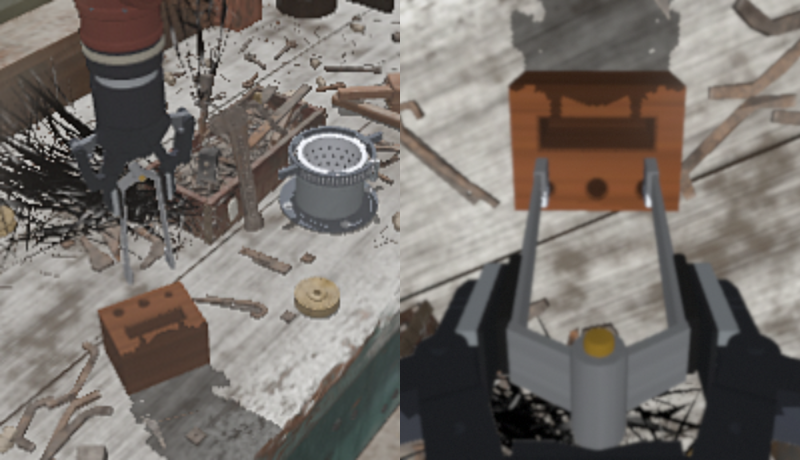

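```bash
python3 - <<'E'
from h import *
o=observe();R=Ro.from_euler('xyz',o['tcp_rot']).as_matrix()
w=grab('wrist')
for p in ((143,158),(251,158),(143,205),(251,205)):
    q=onz(w,(130+p[0]/1.333,80+p[1]/1.353),170); print(p,(R.T@(q-o['tcp_pos'])).round(1))
for x,y,z in ((9,33,102),(9,-33,102),(9,33,78),(0,0,-45),(14,0,-50)):
    q=proj(w,[o['tcp_pos']+R@np.array([x,y,z])])[0];print((x,y,z),((q-[130,80])*[1.333,1.353]).round())
E
```

```text
(143, 158) [ 10.  -27.7 101.7]
(251, 158) [ 10.1  27.9 101.7]
(143, 205) [-15.7 -28.6 101.7]
(251, 205) [-15.6  28.8 101.6]
(9, 33, 102) [261. 160.]
(9, -33, 102) [133. 160.]
(9, 33, 78) [267. 175.]
(0, 0, -45) [196. 377.]
(14, 0, -50) [196. 341.]
```

Call:
{"op": "carry_out", "data": {"slide": [[-0.24,-0.49,0],[-0.48,-0.98,0],[-0.72,-1.465,0],[-0.96,-1.955,0],[-0.96,-1.955,0],[-0.96,-1.955,0],[-0.96,-1.955,0],[-0.96,-1.955,0],[-0.96,-1.955,0],[-0.96,-1.955,0]], "twist": [0,0,0,0,0,0,0,0,0,0]}}

```text
time: 14.45
tcp_pos: [519.5, 35.1, 273.1]
tcp_rot: [-3.141, -0.0, 2.724]
contact_force: [0.0, -0.8, -1.7]
width: 0.653
gripper_force: 6.1
```

Call:
{"op": "carry_out", "data": {"slide": [[-0.96,-1.955,0],[-0.96,-1.955,0],[-0.96,-1.955,0],[-0.96,-1.955,0],[-0.96,-1.955,0],[-0.96,-1.955,0],[-0.96,-1.955,0],[-0.96,-1.955,0],[-0.96,-1.955,0],[-0.96,-1.955,0]], "twist": [0,0,0,0,0,0,0,0,0,0]}}

```text
time: 15.45
tcp_pos: [527.9, -182.4, 273.1]
tcp_rot: [-3.141, -0.0, 2.724]
contact_force: [1.1, 0.1, -0.2]
width: 0.65
gripper_force: 6.1
```

Call:
{"op": "carry_out", "data": {"slide": [[-0.72,-1.465,0],[-0.48,-0.98,0],[-0.24,-0.49,0],[0,0,0],[0,0,0],[0,0,0]], "twist": [0,0,0,0.02,0.021,0]}}

```text
time: 16.05
tcp_pos: [529.9, -212.8, 273.4]
tcp_rot: [-3.142, 0.0, 2.683]
contact_force: [-0.9, 0.1, -1.1]
width: 0.654
gripper_force: 6.1
```

```bash
python3 - <<'E'
from h import *
import pickle
o=observe();print(o['time'],o['width'],o['gripper_force'],o['contact_force'],o['tcp_pos'],o['tcp_rot'])
R=Ro.from_euler('xyz',o['tcp_rot']).as_matrix();print(R.T@(np.array([529.5,-213.5,121.5])-o['tcp_pos']))
w=grab('wrist','m.png');g=w['frame'].astype(int)
# nut: brown (r-b large), near projected location
q=proj(w,[[529.5,-213.5,26]])[0];print(q)
m=((g[...,2]-g[...,0])>25).astype(np.uint8)
n,l,s,c=cv2.connectedComponentsWithStats(m)
for i in range(1,n):
    if s[i,4]>60 and np.hypot(*(c[i]-q))<80: print(s[i],c[i],onz(w,c[i],26))
E
```

```text
16.05 0.6539354260946197 6.070551359007368 [-0.86383366  0.12764171 -1.080157  ] [ 529.86951423 -212.80180186  273.44068288] [-3.14159179e+00  1.31551814e-04  2.68339080e+00]
[ 4.25483832e-02 -7.89497101e-01  1.51940679e+02]
[277.01645618 165.91455608]
```

```bash
python3 - <<'E'
from h import *
o=observe()
w=grab('wrist');g=w['frame'].astype(int);h=(g[...,2]-g[...,0])
sub=h[135:200:4,235:320:4];print(sub)
q=np.array([277,166])
for T in (8,12,16):
    m=(h>T).astype(np.uint8);n,l,s,c=cv2.connectedComponentsWithStats(m)
    for i in range(1,n):
        if s[i,4]>60 and np.hypot(*(c[i]-q))<40:
            rc=cv2.minAreaRect(np.argwhere(l==i)[:,::-1].astype(np.float32));B=np.array([onz(w,p,26) for p in cv2.boxPoints(rc)])
            e=B[1]-B[0];print(T,s[i],c[i],onz(w,c[i],26),B.mean(0),np.linalg.norm(B[1]-B[0]),np.linalg.norm(B[2]-B[1]),np.degrees(np.arctan2(e[1],e[0])))
E
```

```text
[[-13 -12 -12 -11 -11   0   0   0   0   0  -3   0   0   0   0   0 -11  -5
   -5 -12 -13 -12]
 [-12 -12  -1  -1 -13   0   0   0   0   0   0   0   0  -7   0   0 -11  -3
    0   0 -12 -12]
 [-12   0   0  -4  -5   0   0  -1   0   0   0   0   0   0   0   0  -3  -6
    0   0  -1 -12]
 [-11   0   0   0   0   0   0   0   0   0   0   0   0   0   0   0  -3   0
    0  -3   0 -10]
 [ -1   0   0   0  -1  -2   0   0  -5  -9  -5  -4  -6  -2   0   0   0   0
    0   0   0  -2]
 [  0  -2   0   0   0   0   0   0   7  15  16  13  17   6   0   0   0   0
    0   0   0  -2]
 [  0   0   0   0   0   0   0   0  11  16  19  20  27  18   0   0   0  -5
    0   0  -1  -4]
 [-10   0   0   0  -1   0   0  -3  13  11   0   0  18  10   0   0   0   0
    0   0   0 -12]
 [-12  -3   0   0  -1   0   0   0  12  12  -7  -8  24   6   0   0   0   0
    0   0   0 -11]
 [-12  -5   0   0   0   0   0   0   9  20  20  20  28  11   0   0  -3   0
    0  -1 -11 -10]
 [ -9 -13   0   0   0   0   0   0   4  11  16  16  18   6   0   0   0   0
    0  -6 -12  -9]
 [ -7 -13  -7  -1   0   0   0   0   0   0   0   0   0   0   0   0   0   0
   
[... 367 characters left out ...]
1
   -9  -9 -10  -9]
 [ -6  -4  -8  -9  -8 -11 -12 -13 -13 -13  -9 -13 -12 -11 -12 -12  -9  -6
   -9  -8  -6  -5]]
8 [267 154  21  22 359] [277.06685237 164.454039  ] [ 528.12520666 -212.80853547   26.        ] [ 528.23002502 -212.93979952   26.        ] 21.08907178244128 22.688980300701353 63.82746263777377
12 [267 154  21  22 306] [277.54575163 164.58169935] [ 528.47371479 -212.41205195   26.        ] [ 528.23002502 -212.93979952   26.        ] 21.08907178244128 22.688980300701353 63.82746263777377
16 [268 155  20  21 204] [279.55392157 165.31862745] [ 530.13175721 -210.84438928   26.        ] [ 528.51880257 -212.35418262   26.        ] 21.696608372247507 19.1762132207652 149.0338473214661
```

Call:
{"op": "carry_out", "data": {"slide": [[0.1,-0.09,1],[0,0,2],[0,0,2.5],[0,0,2.5],[0,0,2],[0,0,2],[0,0,1],[0,0,0],[0,0,0]], "twist": [0,0,0,0,0,0,0,0,0]}}

```text
time: 17.05
tcp_pos: [528.6, -213.9, 143.8]
tcp_rot: [-3.141, 0.001, 2.684]
contact_force: [-0.3, 0.3, -0.3]
width: 0.649
gripper_force: 6.1
```

```bash
python3 - <<'E'
from h import *
o=observe();print(o['time'],o['width'],o['gripper_force'],o['contact_force'],o['tcp_pos'],o['tcp_rot'])
E
```

```text
17.05 0.6487512172742993 6.069414866360603 [-0.32993363  0.27059097 -0.31091065] [ 528.608521   -213.904893    143.84885112] [-3.14142433e+00  5.24707543e-04  2.68388112e+00]
```

Call:
{"op": "carry_out", "data": {"slide": [[0,0,0.5],[0,0,0.5],[0,0,0.5],[0,0,0.4],[0,0,0.3],[0,0,0],[0,0,0]], "twist": [0,0,0,0,0,0,0]}}

```text
time: 17.75
tcp_pos: [528.5, -213.9, 121.3]
tcp_rot: [-3.141, 0.0, 2.684]
contact_force: [0.0, -0.6, -1.6]
width: 0.653
gripper_force: 6.1
```

Free, no contact. Close the tongs gradually.

Call:
{"op": "carry_out", "data": {"slide": [[0,0,0],[0,0,0],[0,0,0],[0,0,0]], "twist": [0,0,0,0], "grip": 62, "grip_force": 50}}

```text
time: 18.15
tcp_pos: [528.5, -213.9, 121.4]
tcp_rot: [-3.141, 0.0, 2.684]
contact_force: [-0.6, 0.8, -0.7]
width: 0.62
gripper_force: 6.7
```

Call:
{"op": "carry_out", "data": {"slide": [[0,0,0],[0,0,0],[0,0,0],[0,0,0],[0,0,0]], "twist": [0,0,0,0,0], "grip": 59}}

```text
time: 18.65
tcp_pos: [528.5, -213.9, 121.3]
tcp_rot: [-3.142, 0.0, 2.684]
contact_force: [-1.0, -0.7, -1.3]
width: 0.593
gripper_force: 11.4
```

Call:
{"op": "carry_out", "data": {"slide": [[0,0,0],[0,0,0],[0,0,0],[0,0,0],[0,0,0],[0,0,0]], "twist": [0,0,0,0,0,0], "grip": 40}}

```text
time: 19.25
tcp_pos: [528.5, -213.9, 121.3]
tcp_rot: [-3.142, 0.0, 2.684]
contact_force: [0.4, 0.8, -1.4]
width: 0.567
gripper_force: 51.6
```

Call:
{"op": "carry_out", "data": {"slide": [[0,0,-0.3],[0,0,-0.5],[0,0,-1],[0,0,0],[0,0,0]], "twist": [0,0,0,0,0]}}

```text
time: 19.75
tcp_pos: [528.8, -214.1, 139.9]
tcp_rot: [-3.141, 0.001, 2.684]
contact_force: [0.4, 0.4, -2.0]
width: 0.564
gripper_force: 51.8
```

```bash
python3 - <<'E'
from h import *
o=observe();R=Ro.from_euler('xyz',o['tcp_rot']).as_matrix()
w=grab('wrist');g=w['frame'].astype(int);h=(g[...,2]-g[...,0])
for z in (100.,86,114): print(z,proj(w,[o['tcp_pos']+R@np.array([0,0,z])])[0])
q=np.array([277,190])
for T in (8,14):
    m=(h>T).astype(np.uint8);n,l,s,c=cv2.connectedComponentsWithStats(m)
    for i in range(1,n):
        if s[i,4]>40 and np.hypot(*(c[i]-q))<70:
            p=onz(w,c[i],o['tcp_pos'][2]-88);print(T,s[i],c[i],p.round(1),(R.T@(p-o['tcp_pos'])).round(1))
print((h[150:225:4,225:330:5]))
E
```

```text
100.0 [277.66934686 211.37382846]
86 [277.64992245 218.38934854]
114 [277.68687015 205.04500068]
8 [260 198  34  33 628] [277.99044586 218.01910828] [ 529.4 -214.2   51.9] [-0.5  0.2 88. ]
14 [260 203  34  27 506] [278.243083   219.55335968] [ 530.5 -214.5   51.9] [-1.6  0.4 88. ]
[[ -9 -10 -12 -12 -13 -12 -12 -12 -13 -13 -13 -12 -13 -13 -12 -13 -11 -13
  -13 -13 -13]
 [-12 -12 -14 -12 -12 -13 -12 -11 -13 -13 -12 -12 -12 -12 -13 -12 -13 -12
  -13 -13 -12]
 [-12 -12 -12 -11 -12 -13 -12 -11 -12 -11 -12 -12 -11 -11 -12 -12 -12 -13
  -13 -13 -13]
 [-13 -13 -13 -12 -11 -11 -12 -13 -13 -11  -5 -12 -12 -12  -9 -12 -11 -12
  -12 -13 -14]
 [-12 -12 -12 -12 -13 -13  -9 -13 -11 -12 -12 -12 -12 -11  -9 -13 -14 -12
  -14 -12 -13]
 [-12 -11  -8 -12 -13 -13  -6 -12 -13 -12 -13 -13 -13 -12 -13 -13 -12 -14
  -13 -12 -12]
 [-12 -13 -13 -13 -12 -13 -12 -12 -13 -13 -12 -12 -13 -12 -12 -13 -13 -11
  -12 -12 -10]
 [  0   0  -7 -11 -12 -12 -13 -13 -12 -12 -12 -12 -12 -12 -12 -13  -8  -8
  -13  -1  -1]
 [  0   0  -7 -13  -8 -14 -12 -11 -11 -10 -12 -12  -6 -14 -13 -13   0  -9
   -5   0   0]
 [ -6   0   0   0
[... 173 characters left out ...]
0   0   0   0 -11  -4   1   3   7   9   5   4  -8  -8   0   0
   -8   0   0]
 [  0   0   0   0   0  -8  -6   2   4   8   5   4   6   9  -6  -6   0   0
    0   0   0]
 [-14   0   0 -14  -3  -7  -7   2   4   5   8   6   8  13  -5  -6   0   0
    0   0   0]
 [-13   0   0   0   0  -7  -6   6   4   7   3   6  12  17  -6  -7  -7   0
    0   0   0]
 [ -8   0   0   0   0  -6  -6  12  15  -2   0  -6  21  29  -5  -6  -8  -4
   -1   0   0]
 [-13   0   0   0  -1  -6  -6  16  14   4  -5  -8  27  30  -7  -6  -6  -2
    0   0   0]
 [-14 -15   0   0  -7  -6 -11  12  17  12   6   6  28  28  -8  -7  -4   0
    0   0 -14]
 [-13  -8  -9   0  -8  -4  -6  12  23  25  25  28  36  41 -11  -6  -5  -3
    0 -13 -12]]
```

Call:
{"op": "carry_out", "data": {"slide": [[0,0,-0.7],[0,0,-1.2],[0,0,-1.5],[0,0,-1.5],[0,0,-1.5],[0,0,-1.5],[0,0,-1.5],[0,0,-1.5],[0,0,-1.2],[0,0,-0.7]], "twist": [0,0,0,0,0,0,0,0,0,0]}}

```text
time: 20.8
tcp_pos: [528.8, -214.1, 268.9]
tcp_rot: [-3.141, 0.001, 2.684]
contact_force: [0.1, 0.7, -2.1]
width: 0.566
gripper_force: 51.8
```

Call:
{"op": "carry_out", "data": {"slide": [[0,0,0],[0,0,0],[0,0,0],[0,0,0],[0,0,0]], "twist": [0,0,0,0,0]}}

```text
time: 21.3
tcp_pos: [528.4, -213.7, 266.9]
tcp_rot: [3.142, -0.001, 2.684]
contact_force: [0.5, 0.1, -1.7]
width: 0.564
gripper_force: 51.9
```

```bash
python3 - <<'E'
from h import *
o=observe();print(o['time'],o['width'],o['gripper_force'],o['contact_force'],o['tcp_pos'],abs(o['qd']).max())
w=grab('wrist');g=w['frame'].astype(int);h=(g[...,2]-g[...,0])
m=(h>8).astype(np.uint8);n,l,s,c=cv2.connectedComponentsWithStats(m)
for i in range(1,n):
    if s[i,4]>40 and np.hypot(*(c[i]-[277,218]))<60: print(s[i],c[i])
f=grab('scene');q=proj(f,[[528.6,-214,z] for z in (0,106,165,172)]);print(q.round())
x,y=q[2].astype(int);hs=f['frame'].astype(int);print((hs[...,2]-hs[...,0])[y-14:y+15:2,x-16:x+17:2])
E
```

```text
21.3 0.5642845796149468 51.854599817306735 [ 0.46266344  0.14876683 -1.69986453] [ 528.36054518 -213.73468218  266.8793355 ] 0.003827764693301853
[260 200  35  31 652] [278.09355828 219.03834356]
[[314. 200.]
 [317. 174.]
 [318. 158.]
 [318. 157.]]
[[ 18  15  14   0  37  45  -3  -3  15  48  58  -6  13  51  51  47  33]
 [ 19  10   3   6   3   2  -4  -3  13  36  47  -6  18  34  35  36  34]
 [ 11   4   5   6   3   4  -3  -3  40  27  26  -5  31  35  37  35  34]
 [ 27   4   4   4   7   6  -2   4  30  39  22  -5  22  17  12  18  34]
 [ 17   8  32   4   3   6  -4  -2  19  36  -6  -7  35  30  41  31  34]
 [ 16  30  28  24  30  36  -5   7   6   3  -5  -4  35  27  32  36  34]
 [ 22  20  25  15  14  21  -3  -6  15  17  -9  -4   5   5  21  34  35]
 [ 22  25  15  16  13  18  -4  -6  13   8  13  -3   8   6   6  37  35]
 [ 18  15  16  13  13  23  -6  -6  14  21  11   4   7   7   7  38  35]
 [ 15  16  13  15   8  13   8   3  19  17   6   8   7   6   7  37  35]
 [ 16   5 -11 -18 -14  -6  -5  -7  -6 -14 -16 -10   2   7   7  37  34]
 [-16  -6  -7  -9  -7  -8  -8 -10  -8  -8  -7  -7  -5 -13 -12  34  34]
 [-13  -5  -8  -5  -9  -8  -7  -7  -8  -7  -7 -10  -9  -7 -24  35  34]
 [ -7  -8  -8  -6  -7  -6  -6  -7  -7  -6  -5  -7  -8   0  -4  35  35]
 [ -8  -7  -6  -7  -7  -8  -7  -8  -8  -6  -7  -7  -6  -7  -9  36  34]]
```

```bash
python3 -c "
from workcell import job
print(job.job_done())"
```

```text
the job is handed in; nothing more can be done
None
```

The lock ring is turned to its stop, and the tongs are holding the square nut still above the pot, about 50 mm clear by my estimate. I handed the job in at about 21 s; the wrist camera showed the nut rising with the tongs.

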